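# Click the hot-air nozzles onto the clip rail in size order

### The job

Put the hot-air nozzles away on the clip rail in order of outlet size: the medium one is already on the middle clip, so click the narrow round nozzle onto the clip next to the rail's wire loop and the wide round nozzle onto the clip at the other end, each upright, outlet up, pressed fully down past the spring jaws, and let go. Leave the medium nozzle on its clip and the square-mouthed nozzle where it stands.

Things in the scene. Friction and masses are not known exactly. Their poses are not given: they have to be found in the camera images.
- narrow_nozzle: Loose steel nozzle standing on the bench on its collar, outlet up; 75 mm tall, round about its upright z axis, 60 g. From below: collar 30 mm in diameter, 14 mm high (lower edge chamfered 2.5 mm, dark band), a cone up to 24 mm, then a straight tube 10 mm in diameter, 24 to 75 mm above the underside: grip this. Origin: centre of the collar's underside.
- wide_nozzle: Like the narrow nozzle (same 30 mm collar, 75 mm tall, 60 g) but its round tube is 22 mm in diameter. Origin: centre of the collar's underside.
- medium_nozzle: Like the others (same collar and height) with a round tube 16 mm in diameter; it is loose but already clicked onto the rail's middle clip. It stays there. Origin: centre of the collar's underside.
- square_nozzle: A bystander: a nozzle with the same round 30 mm collar and 75 mm height but a square tube, 18 by 18 mm. It stays where it stands on the bench. Origin: centre of the collar's underside.
- rail: Clip rail fixed flat on the bench, at any yaw: aluminium strip 236 mm long (its y axis), 56 wide (x), 10 thick, with a steel wire loop lying flat at the +y end, reaching 150 mm from the middle. Three clips at y = +75, 0, -75 mm, each two sprung steel jaws 30 mm wide along y, 33 mm high over the strip, facing each other along x. Origin: middle of the strip's underside.
- clip_loop (a point): Middle of the clip next to the loop, on the strip's top (10 mm above the bench): a nozzle's underside centre belongs here; axes as the rail's. Jaws: 46 mm apart at the flared lips, 26 mm at beads 18 mm above the strip. Press straight down with 5 to 15 N, best gripped across the rail: beads snap shut above the collar. Lips take it up to 5 mm off along x; along y nothing guides it.
- clip_far (a point): The same point of the clip at the end without the loop, 150 mm from clip_loop; axes as the rail's.

How it is judged:
By the outcome, as a careful person would: the job done as asked, in the order asked, and still so for the second after the job is handed in, with the robot touching nothing.
It also fails if it takes over 67 s, if anything falls off the work surface, if the arm or the gripper's body presses on something with over 40 N, if the wrist force passes 120 N, or if a joint passes its speed limit or range.

### The arm

A 6-joint arm with a two-finger parallel gripper is mounted at the origin on the work surface. World frame = base frame: x ahead of the robot, y to its left, z up, the work surface at z = 0. Lengths are in m, angles in rad, forces in N, time in s.
With the tool pointing down it reaches from about 0.275 to 1 m from the base axis. Payload 8.4 kg.
Tool frame: the origin (TCP) lies midway between the tips of the shut fingers; the grasp point (between the pads) lies bot.grip_depth behind it (bot.grip_depth is the distance from the TCP to the grasp point, in m); z points along the fingers, x is the direction in which the jaws open and shut, and the axes are right-handed (so a half turn about z gives the same grasp; the last joint's range is limited). The gripper opens to 85 mm and grips with 20 to 120 N. Pads are 22 mm wide; open, the fingers measure 114 mm over their backs; the gripper's body (76 mm by 85 mm) begins 54 mm behind the grasp point. The pads swing forward as they close: fully open they stand 13 mm farther back than shut.
Start: joints at [1.215, 0.353, 1.633, -0, 1.155, -0.002], TCP at [0.217, 0.586, 0.231] pointing down, gripper open.
Joint ranges: [-2.63, 2.63], [-0.92, 2.1], [0.06, 2.66], [-1.3, 4.44], [0, 2.69], [-3.02, 3.02]. Speed limits (rad/s): [2.22, 2.22, 2.79, 3.14, 3.14, 3.14].

### API

Orientations are given as a 3x3 rotation matrix whose columns are the frame's x, y, z axes.
In Python, from workcell import bot gives the robot as it stands. The module is installed in compiled form; this text tells all that it offers.
- The arm moves only by the tool arm_command, never from a script. Its arguments are lists of equal length, an entry for each row: "dp": the shift along the tool's x, y, z in mm, a list of three; "twist": the turn about the tool's z in degrees. In form: {"dp": [[tx, ty, tz], ...], "twist": [twist, ...]}. A call has 1 to 8 rows; each row is the pose to reach, as a shift and turn from the pose measured when the call began, along the tool's axes at that moment; what a row does not reach only later rows make up. A row lasts 1/10 s, in which the tool goes at most 50 mm and 8.59 degrees, less where a joint would pass 70% of its speed; a pose out of reach is approached as far as the arm can. A call with a gripper value outside its range is refused whole. "fingers" is the finger opening in mm, from 0 to 85.4, set as the call begins (left out, the last holds). The fingers move at their own pace and stop on an object; "newtons" is the grip in N (left out, the last holds). Time passes only in rows, so rows that repeat a pose let the fingers close. It gives the time, the measured TCP pose, the force and the opening at its end, in the units of the state.
- bot.observe(): the state, without advancing time (a new reading comes with each control period).
- bot.grab_frame(name): name is "scene" or "top" or "wrist"; returns a dict with "pixels" (420x560x3 uint8, blue, green, red), "K" (3x3 intrinsics, pixels), "k1" (the pictures are not rectified: a ray, as slopes to the right and down, at radius r is drawn at 1 + k1 r^2 times it, then the intrinsics apply), "R" (3x3) and "t" (3): a world point X has camera coordinates R X + t. Camera axes: x right, y down, z forward; pixel columns grow to the right and rows downward; lengths in m; the calibration is good to about 2 mm. A picture is of the moment at which its call begins. There is no depth.
- bot.finish_job(): hands the job in, once; it reports no verdict.
Trained networks look in the newest picture that a camera, given by its name, has taken for a name from the list of things; names that differ only in an ending like _2 or _b are one class to them, and where a whole thing is asked for, a point or a joint stands for the part that bears it (a point fixed in the world has none). Each returns a list of dicts, best first, with "confidence" (0 to 1); they miss things now and then, are a little off and sometimes report something else, mostly with a low value. They report only what shows in the picture. A call takes as long as a camera call.
- bot.regions_of(thing, camera): "pixels" (420x560 bool, what is visible of it) and "extent" ([centre column, centre row, width, height] in pixels, round what is visible of it).
The state is a dict: "t": time; "joint_pos": joint angles; "qvel": joint speeds; "tau": joint torques, N m; "position": TCP position; "tcp_rot": TCP orientation; "contact_force": force on the tool from outside, world axes, zero at the start; "torque": the same for the moment, N m; "grip_width": finger opening in m.
Only numpy, scipy, OpenCV 4.12 (cv2) and the standard library are available. Lean on these libraries where they do the work, as an engineer would, in place of code of your own. Each camera call takes 0.05 s, during which the arm holds its last target.

## Working session

There is one attempt and no reset: what is moved stays moved. The work goes in short steps, Python scripts to look and compute and a tool call to move; the robot and the scene stay as the last step left them, time stands still between calls to the robot, and variables do not carry over. Pictures are saved under pics/ and viewed, and the job is handed in when it is done.

Besides the shell and the picture viewer there is one more tool, called after "Request:" as name([rows], argument=value, ...), one row to a line, values as JSON. arm_command: Moves the arm, as the interface text tells. Its arguments: {"type":"object","properties":{"dp":{"type":"array","items":{"type":"array","items":{"type":"number"}}},"twist":{"type":"array","items":{"type":"number"}},"fingers":{"type":"number"},"newtons":{"type":"number"}},"required":["dp","twist"]}

```bash
mkdir -p pics; cat > h.py <<'E'
import numpy as np, cv2, pickle
from workcell import bot
def ray(f,u,v):
    K=f["K"];x=(u-K[0][2])/K[0][0];y=(v-K[1][2])/K[1][1]
    a,b=x,y
    for _ in range(30):
        s=1+f["k1"]*(a*a+b*b);a,b=x/s,y/s
    R=np.array(f["R"]);t=np.array(f["t"])
    return -R.T@t,R.T@np.array([a,b,1.])
def atz(f,u,v,z):
    c,d=ray(f,u,v);return c+d*(z-c[2])/d[2]
def proj(f,X):
    p=np.array(f["R"])@np.array(X)+np.array(f["t"]);a,b=p[0]/p[2],p[1]/p[2];s=1+f["k1"]*(a*a+b*b)
    K=f["K"];return np.array([K[0][0]*a*s+K[0][2],K[1][1]*b*s+K[1][2]])
E
python3 - <<'E'
from h import *
s=bot.observe();print(s['t'],s['position'],s['tcp_rot'],s['grip_width'],bot.grip_depth)
for c in ["scene","top","wrist"]:
    f=bot.grab_frame(c);cv2.imwrite(f"pics/a_{c}.png",f["pixels"]);pickle.dump(f,open(f"a_{c}.pkl","wb"))
    print(c,"cam",ray(f,280,210))
    if c=="wrist":continue
    for n in ["narrow_nozzle","wide_nozzle","medium_nozzle","square_nozzle","rail"]:
        for r in bot.regions_of(n,c)[:3]: print(n,round(r["confidence"],2),np.round(r["extent"],1),r["pixels"].sum())
print(bot.observe()['t'])
E
```

```text
0.0 [0.21638251 0.58583745 0.23055637] [[ 3.46468792e-01  9.38061379e-01 -4.74208088e-04]
 [ 9.38060461e-01 -3.46469116e-01 -1.31265282e-03]
 [-1.39564737e-03  9.95737917e-06 -9.99999026e-01]] 0.08544588421416108 0.0187
scene cam (array([ 0.74132285, -0.37498079,  0.62307005]), array([-0.26353665,  0.48488321, -0.83400787]))
narrow_nozzle 0.91 [154.3 309.6  25.6  23.9] 362
wide_nozzle 0.62 [231.9 311.   21.9  32.4] 455
wide_nozzle 0.36 [326.4 155.3  51.3  86.6] 2135
medium_nozzle 0.67 [324.8 142.4  14.2  32.9] 282
square_nozzle 0.95 [186.4 241.9  23.5  28.1] 486
rail 0.66 [325.7 154.7  51.4  91.4] 2260
top cam (array([ 0.48959125, -0.05005119,  0.85727928]), array([ 0.06182645, -0.01976849, -0.99797969]))
narrow_nozzle 0.53 [400.3 248.8  18.4  15.7] 201
wide_nozzle 0.73 [371.2 193.2  21.9  18.3] 286
wide_nozzle 0.38 [160.4 205.2 120.8  97.7] 3617
medium_nozzle 0.6 [161.2 200.2  19.3  21.6] 239
square_nozzle 0.56 [333.8 263.5  20.9  13.2] 218
rail 0.83 [159.1 203.3 118.3 101.5] 3498
wrist cam (array([0.14782028, 0.61135072, 0.37266669]), array([ 0.28222791, -0.10199712, -0.95399195]))
0.65
```

```bash
python3 - <<'E'
import cv2
a=cv2.imread('pics/a_scene.png');b=cv2.imread('pics/a_top.png')
cv2.imwrite('pics/b1.png',cv2.resize(a[80:350,120:400],None,fx=2.2,fy=2.2,interpolation=2)[:600])
cv2.imwrite('pics/b2.png',cv2.resize(b[130:300,80:440],None,fx=2.2,fy=2.2,interpolation=2))
E
```

```text
(no output)
```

View pics/b1.png

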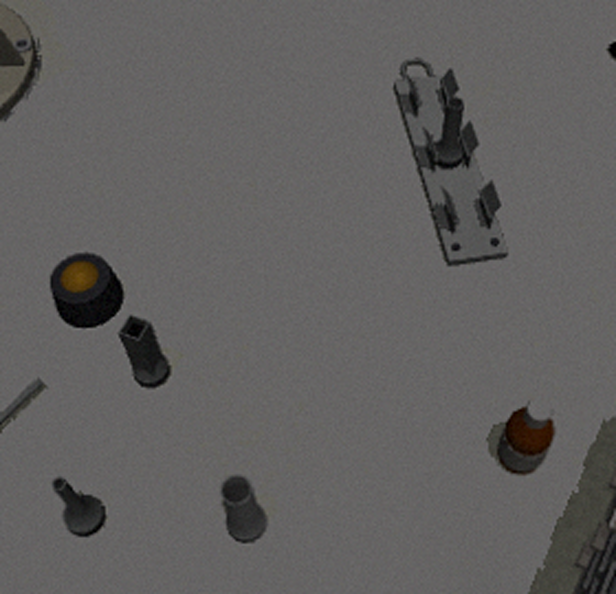

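View pics/b2.png

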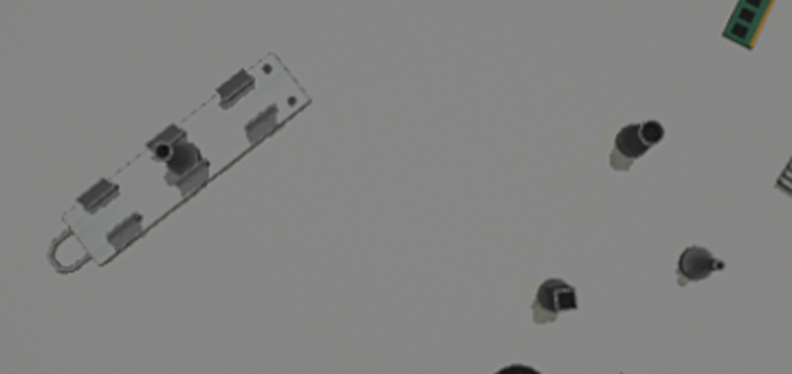

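View pics/a_wrist.png

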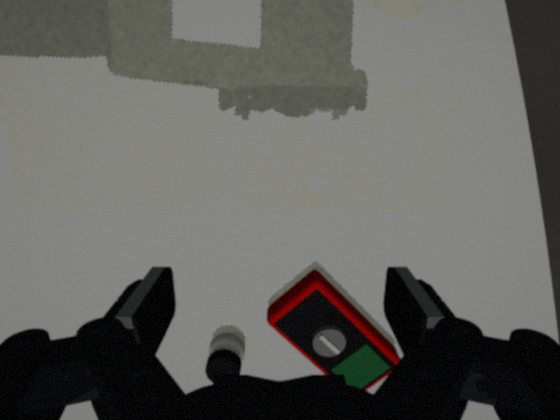

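```bash
cat >> h.py <<'E'
from scipy.optimize import minimize
RT=dict(narrow_nozzle=.005,wide_nozzle=.011,medium_nozzle=.008,square_nozzle=.011)
def sil(f,x,y,r,z0=0):
    m=np.zeros((420*4,560*4),np.uint8);a=np.linspace(0,2*np.pi,40)
    def ring(r,z): return np.array([proj(f,[x+r*np.cos(q),y+r*np.sin(q),z0+z]) for q in a])
    for A,B in [((.0125,0),(.015,.0025)),((.015,.0025),(.015,.014)),((.015,.014),(r,.024)),((r,.024),(r,.075))]:
        P=np.vstack([ring(*A),ring(*B)])*4+1.5
        cv2.fillConvexPoly(m,cv2.convexHull(P.astype(np.float32)).astype(np.int32),255)
    return cv2.resize(m,(560,420),interpolation=cv2.INTER_AREA)/255.
def fit(f,mask,x0,r,z0=0):
    mk=mask.astype(float)
    g=lambda p:((sil(f,p[0],p[1],r,z0)-mk)**2).sum()
    o=minimize(g,x0,method="Nelder-Mead",options=dict(initial_simplex=[x0,[x0[0]+.006,x0[1]],[x0[0],x0[1]+.006]],xatol=2e-4,fatol=.5))
    return o.x,o.fun/mk.sum()
E
python3 - <<'E'
from h import *
F={c:bot.grab_frame(c) for c in ["scene","top"]}
for n in RT:
    for c in F:
        r=bot.regions_of(n,c)
        if not r: print(n,c,"none");continue
        r=r[0];z0=.01 if n[0]=='m' else 0
        p=atz(F[c],*r["extent"][:2],.03+z0)[:2]
        print(n,c,fit(F[c],r["pixels"],list(p),RT[n],z0))
f=F["top"]
P=[(273,53),(311,100),(102,265),(62,215)]
for p in P: print(np.round(atz(f,p[0]/2.2+80,p[1]/2.2+130,.01),4))
f=F["scene"]
print("scene")
for p in [(450,262),(507,254),(394,85)]: print(np.round(atz(f,p[0]/2.2+120,p[1]/2.2+80,.01),4))
E
```

```text
narrow_nozzle scene (array([ 0.47205003, -0.29599022]), np.float64(0.1599898263981309))
narrow_nozzle top (array([ 0.47125545, -0.29447797]), np.float64(0.06793427029490083))
wide_nozzle scene (array([ 0.58012319, -0.23768772]), np.float64(0.07204176715249379))
wide_nozzle top (array([ 0.57784642, -0.23742942]), np.float64(0.01622114141145283))
medium_nozzle scene (array([0.55492908, 0.15647693]), np.float64(0.13196183286148686))
medium_nozzle top (array([0.5539124 , 0.15860462]), np.float64(0.07785082660515186))
square_nozzle scene (array([ 0.44426076, -0.17021954]), np.float64(0.07334195284691993))
square_nozzle top (array([ 0.44101291, -0.16877271]), np.float64(0.12995585743375054))
[0.6473 0.0823 0.01  ]
[0.6064 0.0476 0.01  ]
[0.458  0.2267 0.01  ]
[0.5008 0.2637 0.01  ]
scene
[0.6106 0.0465 0.01  ]
[0.6513 0.0797 0.01  ]
[0.4634 0.2209 0.01  ]
```

```bash
python3 - <<'E'
from h import *
f=bot.grab_frame("wrist");s=bot.observe();R=np.array(s["tcp_rot"]);p=np.array(s["position"])
Rc=np.array(f["R"]);tc=np.array(f["t"])
A=Rc@R; b=Rc@p+tc   # cam = A*Xtool + b
print(np.round(A,3),np.round(b,3))
pickle.dump((A,b),open("hand.pkl","wb"))
print(proj(f,p),proj(f,p-R[:,2]*0.0187))
yaw=np.radians(39.4)
Rn=np.array([[np.cos(yaw),np.sin(yaw),0],[np.sin(yaw),-np.cos(yaw),0],[0,0,-1.]])
c=np.array([.553,.155]);ry=np.array([-np.sin(yaw),np.cos(yaw)])
for off in [0,.04,.08,.12,-.05]:
    P=np.append(c+ry*off,.25);g=dict(f);g["R"]=A@Rn.T;g["t"]=b-A@Rn.T@P
    print(off,np.round(P,3),[np.round(proj(g,np.append(c+ry*q,.01))) for q in(-.118,0,.118)], np.round(Rn.T@np.zeros(3)))
d=np.array([.553,.155,.25])-p;print(R.T@d)
E
```

```text
[[ 1.     0.     0.   ]
 [-0.     0.958 -0.288]
 [-0.     0.288  0.958]] [0.    0.029 0.156]
[279.93225041 272.89838124] [280.02267723 295.44454034]
0 [0.553 0.155 0.25 ] [array([280., 268.]), array([280., 168.]), array([280.,  51.])] [0. 0. 0.]
0.04 [0.528 0.186 0.25 ] [array([279., 298.]), array([280., 204.]), array([280.,  93.])] [0. 0. 0.]
0.08 [0.502 0.217 0.25 ] [array([279., 326.]), array([280., 238.]), array([280., 132.])] [0. 0. 0.]
0.12 [0.477 0.248 0.25 ] [array([279., 353.]), array([280., 270.]), array([280., 170.])] [0. 0. 0.]
-0.05 [0.585 0.116 0.25 ] [array([280., 228.]), array([280., 121.]), array([280.,  -4.])] [0. 0. 0.]
[-0.28799693  0.46503742 -0.01872839]
```

Request:
arm_command([
  [-25,40,-2],
  [-55,88,-4],
  [-85,137,-6],
  [-115,186,-8],
  [-145,235,-10],
  [-175,283,-13],
  [-205,332,-16],
  [-230,372,-18],
], twist=[3,7,11,15,19,23,27,30.3])

```text
t: 2.0
position: [0.462, 0.2719, 0.2478]
tcp_rot: [[0.774, 0.633, 0.001], [0.633, -0.774, 0.0], [0.001, 0.0, -1.0]]
contact_force: [0.2, 0.4, 0.2]
grip_width: 0.0857
```

Request:
arm_command([
  [0,35,0],
  [-2,75,0],
  [-3,108,-2],
  [-3,108,-2],
  [-3,108,-2],
], twist=[0,0,0,0,0])

```text
t: 2.5
position: [0.5281, 0.1859, 0.2497]
tcp_rot: [[0.775, 0.632, 0.0], [0.632, -0.775, 0.001], [0.001, -0.0, -1.0]]
contact_force: [-0.1, 0.8, -0.2]
grip_width: 0.0856
```

```bash
python3 - <<'E'
from h import *
f=bot.grab_frame("wrist");s=bot.observe();print(s['t'],s['position'],np.abs(s['qvel']).max())
pickle.dump((f,s),open("rail_w.pkl","wb"));cv2.imwrite("pics/c.png",f["pixels"])
E
```

```text
2.55 [0.52765967 0.18654549 0.24970282] 0.02039669755876871
```

View pics/c.png

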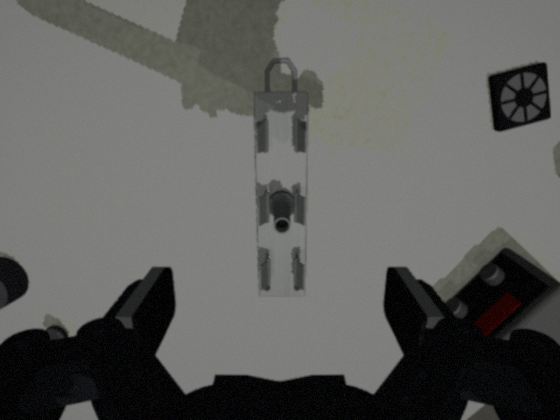

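```bash
python3 - <<'E'
import cv2
a=cv2.imread('pics/c.png')[80:310,225:335]
g=cv2.convertScaleAbs(a,alpha=1.6,beta=-80)
u=cv2.resize(g[:120],None,fx=5,fy=5,interpolation=2);v=cv2.resize(g[110:],None,fx=5,fy=5,interpolation=2)
cv2.imwrite('pics/c1.png',u[:600]);cv2.imwrite('pics/c2.png',v[:600])
E
```

```text
(no output)
```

View pics/c1.png

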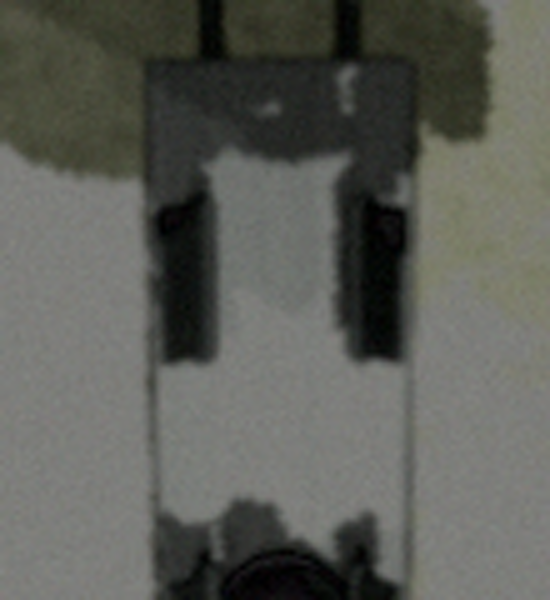

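View pics/c2.png

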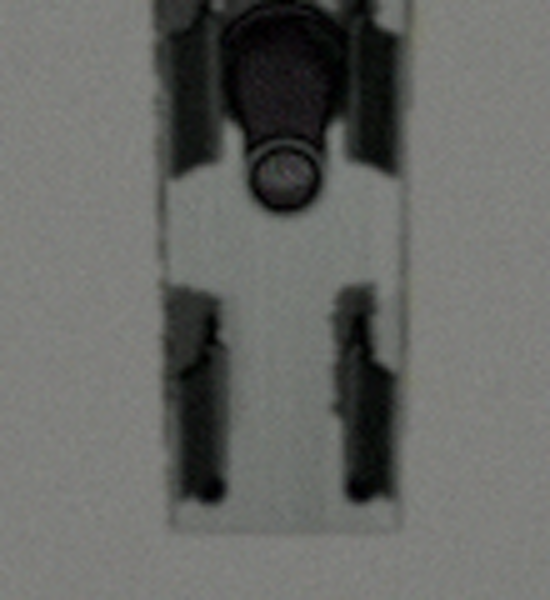

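```bash
python3 - <<'E'
from h import *
f,s=pickle.load(open("rail_w.pkl","rb"))
c=[atz(f,u-.4,v-.4,.01) for u,v in[(254.4,92.4),(308,92.4),(258.6,295.4),(305.2,295.4)]]
a=(c[0]+c[1])/2;b=(c[2]+c[3])/2;d=a-b
print(np.round(c,4),np.linalg.norm(d),np.linalg.norm(c[0]-c[1]),np.linalg.norm(c[2]-c[3]))
print("yaw y",np.degrees(np.arctan2(d[1],d[0])),"centre",(a+b)/2)
m=(a+b)/2;e=d/np.linalg.norm(d);print("loop",m+.075*e,"far",m-.075*e)
# medium mouth
print(atz(f,285/5+225-.4,180/5+190-.4,.085))
E
```

```text
[[0.4588 0.2308 0.01  ]
 [0.5009 0.2651 0.01  ]
 [0.6057 0.051  0.01  ]
 [0.649  0.0862 0.01  ]] 0.23221804293267845 0.05437132390740758 0.055841188399071075
yaw y 129.43776289121416 centre [0.55360171 0.15826934 0.01      ]
loop [0.50595874 0.21619297 0.01      ] far [0.60124469 0.10034571 0.01      ]
[0.55383788 0.15781636 0.085     ]
```

Request:
arm_command([
  [-30,29,0],
  [-65,63,0],
  [-100,97,0],
  [-135,131,0],
  [-170,165,0],
  [-205,199,0],
  [-240,233,0],
  [-275,267,0],
], twist=[0,0,0,0,0,0,0,0])

```text
t: 3.35
position: [0.4832, -0.1947, 0.2497]
tcp_rot: [[0.773, 0.634, 0.001], [0.634, -0.773, 0.001], [0.001, -0.0, -1.0]]
contact_force: [0.4, 0.1, 0.8]
grip_width: 0.0856
```

Request:
arm_command([
  [-30,29,20],
  [-55,53,50],
  [-72,70,70],
  [-72,70,70],
  [-72,70,70],
], twist=[0,0,0,0,0])

```text
t: 3.85
position: [0.472, -0.2933, 0.1793]
tcp_rot: [[0.773, 0.634, -0.0], [0.634, -0.773, 0.002], [0.001, -0.002, -1.0]]
contact_force: [-0.1, 0.1, 0.7]
grip_width: 0.0853
```

```bash
python3 - <<'E'
from h import *
f=bot.grab_frame("wrist");s=bot.observe();print(s['t'],s['position'],np.abs(s['qvel']).max())
R=np.array(s["tcp_rot"]);p=np.array(s["position"])
im=f["pixels"].copy();
for n in ["narrow_nozzle","square_nozzle","wide_nozzle"]:
    for r in bot.regions_of(n,"wrist")[:2]:
        x=atz(f,*r["extent"][:2],.03)[:2]
        o=fit(f,r["pixels"],list(x),RT[n]);print(n,r["confidence"],r["extent"],o,"tool mm",1e3*(R.T@(np.append(o[0],.043)-p)))
cv2.imwrite("pics/d.png",im)
E
```

```text
3.9 [ 0.47249476 -0.29313335  0.18006898] 0.015003924759810359
narrow_nozzle 0.57 [278.4, 189.2, 31.5, 42.7] (array([ 0.4718522 , -0.29433839]), np.float64(0.05797840195015646)) tool mm [ -1.45606425   0.56701472 137.06687294]
square_nozzle 0.63 [359.1, 34.4, 59.4, 55.1] (array([ 0.44159577, -0.16962667]), np.float64(0.08083707011206576)) tool mm [  54.30277395 -115.01587104  137.18276392]
wide_nozzle 0.8 [420.0, 222.2, 63.0, 58.6] (array([ 0.57902957, -0.23791802]), np.float64(0.03638352167164678)) tool mm [117.17916474  24.97811146 137.22769092]
```

View pics/d.png

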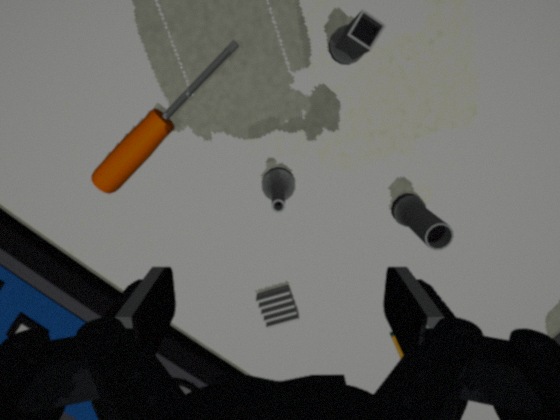

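Request:
arm_command([
  [-1.4,0.6,35],
  [-1.4,0.6,75],
  [-1.4,0.6,110],
  [-1.4,0.6,130],
  [-1.4,0.6,137],
  [-1.4,0.6,137],
], twist=[0,0,0,0,0,0], fingers=50)

```text
t: 4.65
position: [0.4726, -0.294, 0.0436]
tcp_rot: [[0.772, 0.636, 0.002], [0.636, -0.772, 0.001], [0.002, 0.001, -1.0]]
contact_force: [0.1, 0.4, 0.2]
grip_width: 0.0501
```

Request:
arm_command([
  [0,0,0],
  [0,0,0],
  [0,0,0],
  [0,0,0],
  [0,0,0],
  [0,0,0],
  [0,0,0],
  [0,0,0],
], twist=[0,0,0,0,0,0,0,0], fingers=0, newtons=60)

```text
t: 5.45
position: [0.4735, -0.2945, 0.0449]
tcp_rot: [[0.772, 0.636, 0.003], [0.636, -0.772, -0.0], [0.002, 0.003, -1.0]]
contact_force: [0.1, 1.0, 7.3]
grip_width: 0.0086
```

```bash
python3 - <<'E'
from h import *
s=bot.observe();print(s['t'],s['position'],s['grip_width'],s['contact_force'])
f=bot.grab_frame("wrist");cv2.imwrite("pics/e.png",f["pixels"])
E
```

```text
5.45 [ 0.47345383 -0.29452152  0.04486898] 0.008575031757111919 [0.12292046 0.95127794 7.32841939]
```

View pics/e.png

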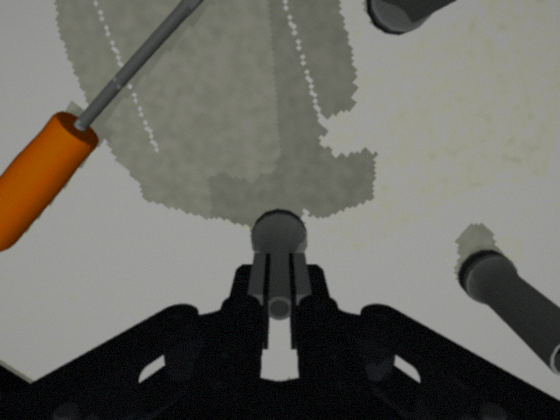

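Request:
arm_command([
  [0,0,-30],
  [0,0,-70],
  [0,0,-110],
  [10,-11,-140],
  [35,-37,-140],
  [70,-75,-140],
  [105,-112,-140],
  [140,-149,-140],
], twist=[0,0,0,0,0,0,0,0])

```text
t: 6.3
position: [0.4858, -0.0924, 0.1853]
tcp_rot: [[0.773, 0.635, 0.004], [0.635, -0.773, -0.001], [0.003, 0.003, -1.0]]
contact_force: [0.5, -0.4, -0.2]
grip_width: 0.0078
```

Request:
arm_command([
  [33,-35,0],
  [66,-71,0],
  [99,-106,0],
  [132,-141,0],
  [165,-176,0],
  [190,-203,0],
  [210,-224,0],
  [210,-224,0],
], twist=[0,0,0,0,0,0,0,0])

```text
t: 7.1
position: [0.5061, 0.2172, 0.1856]
tcp_rot: [[0.771, 0.637, 0.006], [0.637, -0.771, 0.001], [0.005, 0.003, -1.0]]
contact_force: [0.3, -0.2, -0.7]
grip_width: 0.008
```

```bash
cat > look.py <<'E'
from h import *
import sys
n=sys.argv[1]
f=bot.grab_frame("wrist");s=bot.observe();p=np.array(s["position"]);R=np.array(s["tcp_rot"])
print(s['t'],p,s['grip_width'],s['contact_force'],np.abs(s['qvel']).max());print(np.round(R,4))
cv2.imwrite(sys.argv[2],f["pixels"]);pickle.dump((f,s),open("last.pkl","wb"))
for r in bot.regions_of(n,"wrist")[:2]: print(r["confidence"],r["extent"])
for q in [(0.506,.2162),(.6012,.1003)]: print("target tool mm",1e3*(R.T@(np.append(q,0)-p)))
E
python3 look.py narrow_nozzle pics/f.png
```

```text
7.15 [0.50571687 0.21531478 0.1853958 ] 0.00819186727057449 [-0.34361019 -0.89316805 -1.64038069] 0.039107018782831994
[[ 7.709e-01  6.369e-01  4.700e-03]
 [ 6.370e-01 -7.709e-01 -5.000e-04]
 [ 3.300e-03  3.400e-03 -1.000e+00]]
0.67 [279.0, 263.8, 55.7, 108.2]
target tool mm [ 1.69000507e-01 -1.13340985e+00  1.85394589e+02]
target tool mm [ -0.26463213 148.85126457 185.90390364]
```

View pics/f.png

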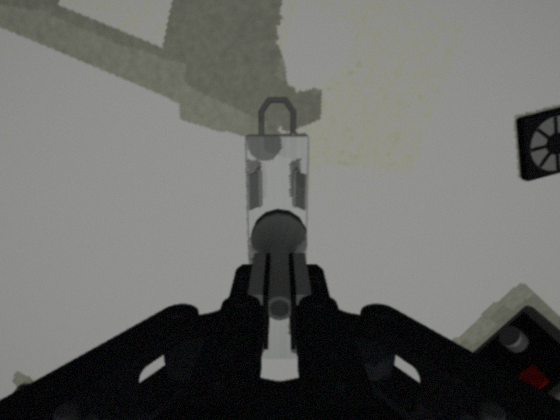

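```bash
cat > inhand.py <<'E'
from h import *
import sys
f,s=pickle.load(open("last.pkl","rb"));p=np.array(s["position"]);R=np.array(s["tcp_rot"])
r=float(sys.argv[1]);
im=f["pixels"].copy();b=float(sys.argv[2]) # tcp height above underside
def ring(rr,h,dx,dy): return np.array([proj(f,p+R@np.array([dx+rr*np.cos(a),dy+rr*np.sin(a),b-h])) for a in np.linspace(0,2*np.pi,60)])
g=cv2.resize(im[190:330,210:350],None,fx=4,fy=4,interpolation=2)
g=cv2.convertScaleAbs(g,alpha=1.8,beta=-20)
cv2.imwrite("pics/"+sys.argv[3]+"_raw.png",g)
for rr,h,c in[(.015,.0025,(0,0,255)),(.015,.014,(0,255,0)),(r,.075,(255,255,0))]:
    P=(ring(rr,h,0,0)-[210,190]+.5)*4
    cv2.polylines(g,[P.astype(np.int32)],True,c,1)
cv2.imwrite("pics/"+sys.argv[3]+".png",g)
E
python3 inhand.py .005 .0449 g
```

```text
(no output)
```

View pics/g.png

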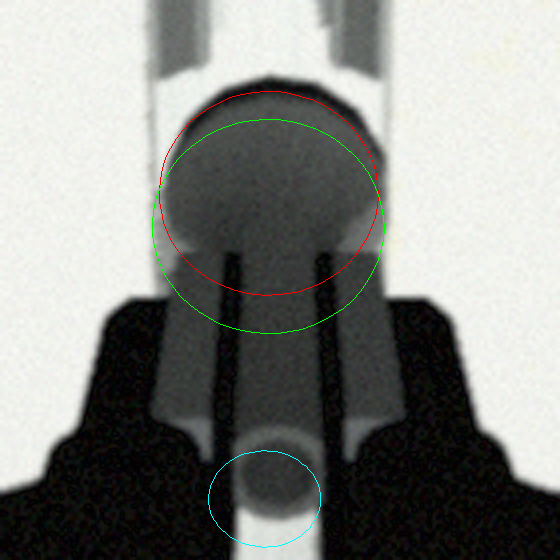

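View pics/g_raw.png

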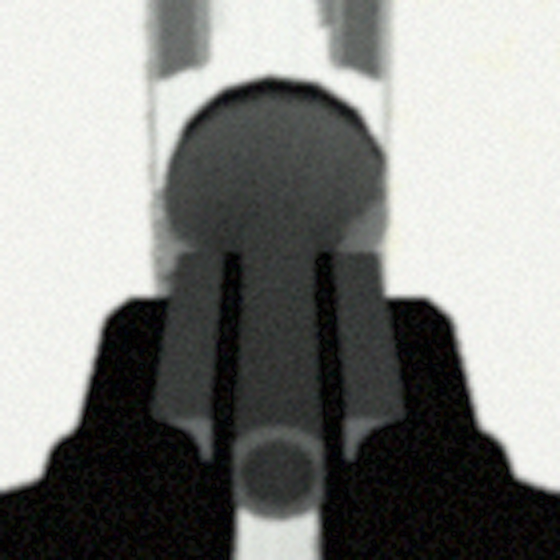

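```bash
python3 - <<'E'
from h import *
f,s=pickle.load(open("last.pkl","rb"));A,b=pickle.load(open("hand.pkl","rb"))
R=np.array(s["tcp_rot"]);p=np.array(s["position"])
print(f["K"],f["k1"]);print(np.array(f["R"])@R-A,np.array(f["R"])@p+f["t"]-b, proj(f,p))
f2=bot.grab_frame("wrist");s=bot.observe();R=np.array(s["tcp_rot"]);p=np.array(s["position"]);print(p,np.abs(s["qvel"]).max())
print(np.array(f2["R"])@R-A,np.array(f2["R"])@p+f2["t"]-b, proj(f2,p))
pickle.dump((f2,s),open("last.pkl","wb"))
# fit nozzle-in-hand with nominal A,b ; unknown dx,dy,b,tiltx,tilty
from scipy.optimize import least_squares
g=dict(f2);g["R"]=A;g["t"]=b
a=np.linspace(0,2*np.pi,120)
def pred(q,r):
    dx,dy,bb,tx,ty=q
    def ring(rr,h): return np.array([proj(g,[dx+ty*(h-.06)+rr*np.cos(t),dy+tx*(h-.06)+rr*np.sin(t),bb-h]) for t in a])
    m=ring(r,.075);c=np.vstack([ring(.015,.0025),ring(.015,.014)])
    return np.array([m[:,0].min(),m[:,0].max(),m[:,1].min(),m[:,1].max(),c[:,0].min(),c[:,0].max(),c[:,1].min()])
obs=np.array([233,325,425,520,167,387,78])/4-.5+np.array([210,210,190,190,210,210,190])
for tb in (0,1):
    o=least_squares(lambda q:np.append(pred(np.append(q[:3],q[3:]*tb),.005)-obs,0),[0,0,.045,0,0],x_scale=[.001,.001,.005,.05,.05])
    print(o.x,np.round(o.fun,1))
E
```

```text
[[360.51643493   0.         279.09111193]
 [  0.         360.51643493 205.58026646]
 [  0.           0.           1.        ]] -0.06005578386101343
[[-9.74660042e-07 -3.15231222e-04 -1.80208146e-03]
 [-2.17325791e-04  9.06455939e-05  3.01376695e-04]
 [ 1.81654955e-03 -3.01088868e-04  8.96539181e-05]] [-0.00162734  0.00095232  0.00050204] [276.2006974 274.8565393]
[0.50549006 0.21339995 0.18522155] 0.01732096368626337
[[-3.11955296e-07 -1.11220948e-03 -5.89628932e-04]
 [ 8.94916285e-04 -2.49153549e-05 -8.17714674e-05]
 [ 8.85345841e-04  8.15441241e-05 -2.45973203e-05]] [-0.00061959  0.00038627  0.00013743] [278.50837459 273.72300106]
[-0.00038378  0.0014216   0.05022696  0.          0.        ] [-2.2  1.7 -0.2 -0.6 -0.4  1.   1.2  0. ]
[-0.00036517  0.00539814  0.05719304  0.04320006  0.00442149] [-1.2  1.2  0.9 -0.9  0.3 -0.3 -0.   0. ]
```

Request:
arm_command([
  [0,0,0],
  [0,0,0],
  [0,0,0],
  [0,0,0],
], twist=[0,0,0,0])

```text
t: 7.65
position: [0.5056, 0.2129, 0.1853]
tcp_rot: [[0.773, 0.635, 0.004], [0.635, -0.773, -0.001], [0.002, 0.003, -1.0]]
contact_force: [-0.1, -0.4, -1.1]
grip_width: 0.0081
```

```bash
for i in 1 2; do python3 look.py narrow_nozzle pics/f$((i+1)).png; done; python3 - <<'E'
from h import *
f2,s=pickle.load(open("last.pkl","rb"));A,b=pickle.load(open("hand.pkl","rb"))
R=np.array(s["tcp_rot"]);p=np.array(s["position"])
print(np.array(f2["R"])@p+f2["t"]-b,proj(f2,p))
im=cv2.imread("pics/f3.png")[90:330,200:360]
cv2.imwrite("pics/f3z.png",cv2.convertScaleAbs(cv2.resize(im,None,fx=3.3,fy=2.5,interpolation=2),alpha=1.3))
from scipy.optimize import least_squares
g=dict(f2);g["R"]=A;g["t"]=b
a=np.linspace(0,2*np.pi,120)
def pred(q,r):
    dx,dy,bb,tx=q
    def ring(rr,h): return np.array([proj(g,[dx+rr*np.cos(t),dy+tx*(h-.06)+rr*np.sin(t),bb-h]) for t in a])
    m=ring(r,.075);c=np.vstack([ring(.015,.0025),ring(.015,.014)])
    return np.array([m[:,0].mean(),m[:,1].min(),m[:,1].max(),c[:,0].min(),c[:,0].max(),c[:,1].min()])
obs=np.array([279,425,520,167,387,78])/4-.5+np.array([210,190,190,210,210,190])
for tb in (0,1):
    o=least_squares(lambda q:pred(np.append(q[:3],q[3:]*tb),.005)-obs,[0,0,.045,0],x_scale=[.001,.001,.005,.05])
    print(o.x,np.round(o.fun,1))
E
```

```text
7.7 [0.50556703 0.21303542 0.18528007] 0.007808851758629627 [-0.16223169  0.75951165 -0.58698723] 0.004588794537029481
[[ 0.7727  0.6348  0.0041]
 [ 0.6348 -0.7727 -0.0011]
 [ 0.0025  0.0035 -1.    ]]
0.9 [278.1, 263.4, 58.8, 108.9]
target tool mm [  1.88741283  -2.81418541 185.27661275]
target tool mm [  1.87034141 147.17107413 185.79779173]
7.8 [0.50553059 0.21324705 0.18524658] 0.008109241784241434 [-0.28531039  0.06590007 -0.98873865] 0.0031167183883201856
[[ 0.7724  0.6351  0.0041]
 [ 0.6351 -0.7724 -0.0011]
 [ 0.0024  0.0034 -1.    ]]
0.58 [280.6, 264.8, 55.4, 108.0]
target tool mm [  1.78972443  -2.62000101 185.24353734]
target tool mm [  1.72064005 147.36526261 185.75921671]
[-9.68655134e-05 -2.36167375e-04 -6.08380725e-05] [279.70982059 272.38357513]
[-0.00044652  0.00062879  0.04884404  0.        ] [-0.3 -0.1 -0.2 -0.7  1.1  0.5]
[-0.00045093  0.00299845  0.052995    0.02394449] [-0.3  0.5 -0.5 -0.1  0.5  0. ]
```

View pics/f3z.png

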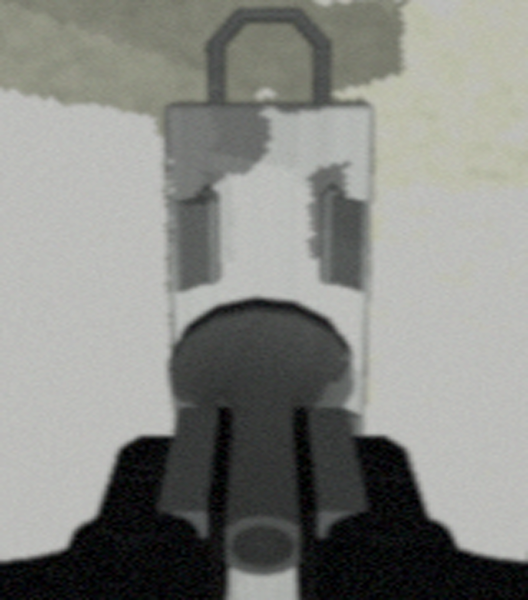

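```bash
python3 - <<'E'
from h import *
f,s=pickle.load(open("last.pkl","rb"));R=np.array(s["tcp_rot"]);p=np.array(s["position"])
Z=lambda u,v:(u/3.3+200-.4,v/2.5+90-.4)
T=lambda u,v,z:np.round(1e3*(R.T@(atz(f,*Z(u,v),z)-p)),1)
print("corners",T(166,103,.01),T(371,103,.01))
print("side edges lower", T(172,330,.01),T(368,330,.01))
print("jaw L lip far/near", T(177,196,.043),T(177,290,.043)); print("jaw R",T(364,200,.043),T(362,290,.043))
q=np.array([.506,.2162,.01])
print(1e3*(R.T@(q-p)))
E
```

```text
corners [-25.5 -45.2 175. ] [ 28.3 -45.2 175.2]
side edges lower [-25.7  38.  175.3] [ 29.5  38.1 175.5]
jaw L lip far/near [-20.9 -18.8 142.1] [-21.5  12.5 142.2]
jaw R [ 24.4 -17.5 142.2] [ 24.6  12.6 142.4]
[  1.81392051  -2.58560817 175.24362575]
```

Request:
arm_command([
  [2,-3.3,20],
  [2,-3.3,50],
  [2,-3.3,75],
  [2,-3.3,80],
  [2,-3.3,80],
  [2,-3.3,80],
], twist=[0,0,0,0,0,0])

```text
t: 8.45
position: [0.506, 0.2174, 0.1063]
tcp_rot: [[0.772, 0.635, 0.005], [0.635, -0.772, -0.001], [0.004, 0.004, -1.0]]
contact_force: [0.7, 0.1, -0.1]
grip_width: 0.0078
```

```bash
python3 look.py narrow_nozzle pics/g3.png; python3 -c "
import cv2
im=cv2.imread('pics/g3.png')[110:350,190:370]
cv2.imwrite('pics/g3z.png',cv2.convertScaleAbs(cv2.resize(im,None,fx=2.5,fy=2.5,interpolation=2),alpha=1.3))"
```

```text
8.5 [0.50621278 0.21745571 0.10655579] 0.008093730112516141 [-0.13615419 -0.3715055  -0.54025555] 0.0053816235495802375
[[ 7.724e-01  6.352e-01  5.900e-03]
 [ 6.352e-01 -7.724e-01 -3.000e-04]
 [ 4.400e-03  4.000e-03 -1.000e+00]]
0.94 [279.6, 263.4, 58.3, 110.6]
target tool mm [ -1.43001409   0.40761076 106.55302259]
target tool mm [ -1.51613523 150.3925486  107.15385991]
```

View pics/g3z.png

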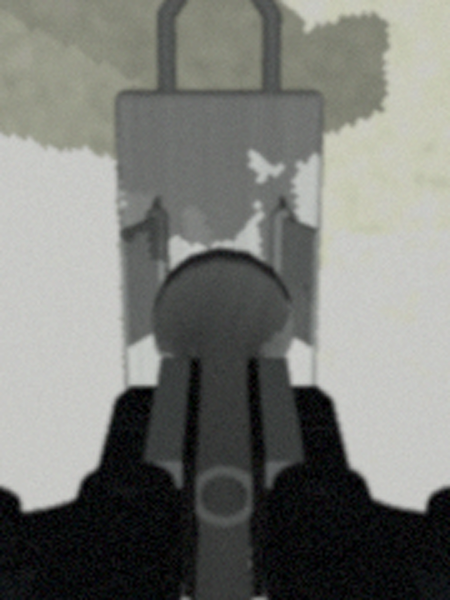

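```bash
python3 - <<'E'
from h import *
f,s=pickle.load(open("last.pkl","rb"));R=np.array(s["tcp_rot"]);p=np.array(s["position"])
Z=lambda u,v:(u/2.5+190-.4,v/2.5+110-.4)
T=lambda u,v,z:np.round(1e3*(R.T@(atz(f,*Z(u,v),z)-p)),1)
print("corners",T(116,91,.01),T(323,91,.01))
print("jaw L lip far/near", T(122,230,.043),T(128,345,.043)); print("jaw R",T(318,222,.043),T(315,338,.043))
E
```

```text
corners [-28.8 -42.4  96.3] [ 25.6 -42.4  96.5]
jaw L lip far/near [-24.5 -13.9  63.4] [-24.   15.6  63.5]
jaw R [ 21.8 -15.8  63.6] [22.  13.8 63.7]
```

Request:
arm_command([
  [-1,-0.6,8],
  [-1,-0.6,14],
  [-1,-0.6,20],
  [-1,-0.6,25],
  [-1,-0.6,28],
], twist=[0,0,0,0,0], newtons=80)

```text
t: 9.05
position: [0.5049, 0.2171, 0.0778]
tcp_rot: [[0.772, 0.635, 0.005], [0.635, -0.772, -0.001], [0.004, 0.004, -1.0]]
contact_force: [0.2, -0.7, -0.8]
grip_width: 0.0074
```

Request:
arm_command([
  [0,0,3],
  [0,0,6],
  [0,0,9],
  [0,0,12],
], twist=[0,0,0,0])

```text
t: 9.45
position: [0.5051, 0.2172, 0.0657]
tcp_rot: [[0.772, 0.635, 0.006], [0.635, -0.772, -0.0], [0.004, 0.004, -1.0]]
contact_force: [0.1, 0.2, 1.0]
grip_width: 0.0074
```

Request:
arm_command([
  [0,0,2],
  [0,0,4],
  [0,0,6],
], twist=[0,0,0])

```text
t: 9.75
position: [0.5052, 0.2172, 0.0596]
tcp_rot: [[0.772, 0.635, 0.006], [0.635, -0.772, -0.0], [0.004, 0.004, -1.0]]
contact_force: [0.6, -0.5, -0.6]
grip_width: 0.0075
```

Request:
arm_command([
  [0,0,1.5],
  [0,0,3],
  [0,0,5],
], twist=[0,0,0])

```text
t: 10.05
position: [0.5054, 0.2172, 0.0548]
tcp_rot: [[0.772, 0.635, 0.006], [0.635, -0.772, -0.0], [0.004, 0.004, -1.0]]
contact_force: [-4.5, -2.9, 30.4]
grip_width: 0.0076
```

```bash
python3 look.py narrow_nozzle pics/i.png; python3 -c "
import cv2
im=cv2.imread('pics/i.png')[60:350,170:390]
cv2.imwrite('pics/iz.png',cv2.convertScaleAbs(cv2.resize(im,None,fx=2,fy=2,interpolation=2),alpha=1.3))
from h import *
f=bot.grab_frame('scene');im=f['pixels'];cv2.imwrite('pics/is.png',cv2.resize(im[60:220,220:420],None,fx=3.7,fy=3.7,interpolation=2))"
```

```text
10.1 [0.50535067 0.21720889 0.0549485 ] 0.007305441150872469 [-1.04014663 -1.38706791  5.27027986] 0.0041869708799981194
[[ 7.723e-01  6.352e-01  5.800e-03]
 [ 6.352e-01 -7.723e-01 -5.000e-04]
 [ 4.200e-03  4.000e-03 -1.000e+00]]
0.67 [277.4, 265.5, 48.3, 107.4]
target tool mm [-0.36746129  0.96912531 54.95182821]
target tool mm [ -0.46178415 150.95403322  55.55887183]
```

View pics/iz.png

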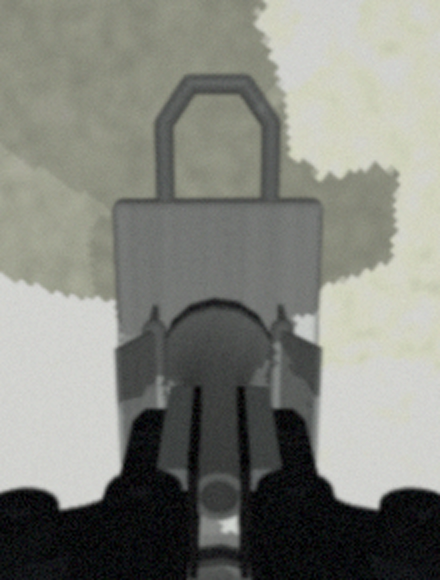

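View pics/is.png

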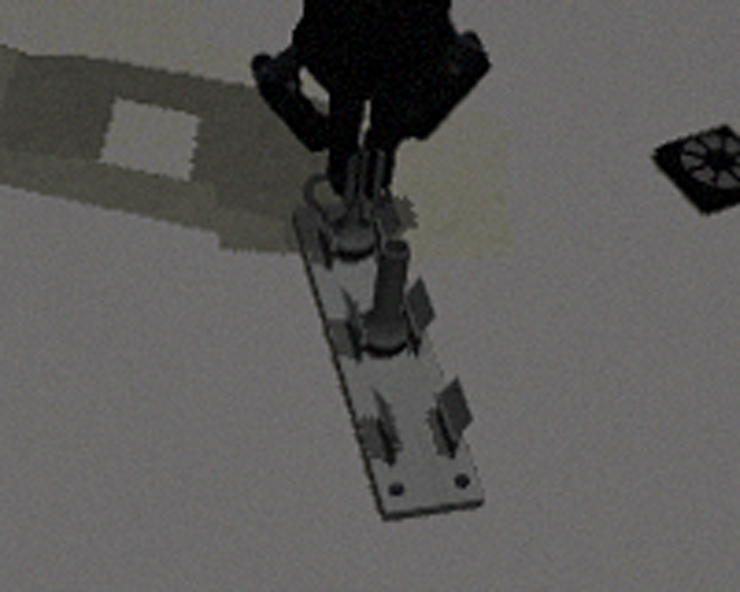

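Request:
arm_command([
  [0,0,1],
  [0,0,1.5],
  [0,0,1.5],
], twist=[0,0,0])

```text
t: 10.5
position: [0.5055, 0.2172, 0.0549]
tcp_rot: [[0.772, 0.635, 0.006], [0.635, -0.772, -0.0], [0.005, 0.004, -1.0]]
contact_force: [-4.2, -3.1, 18.4]
grip_width: 0.0074
```

Request:
arm_command([
  [0,0,-1],
  [0,0,-1],
  [0,0,-1],
  [0,0,-1],
  [0,0,-1],
], twist=[0,0,0,0,0], fingers=45)

```text
t: 11.0
position: [0.5054, 0.2172, 0.0556]
tcp_rot: [[0.772, 0.635, 0.006], [0.635, -0.772, -0.0], [0.004, 0.004, -1.0]]
contact_force: [-0.5, -1.0, 0.2]
grip_width: 0.0448
```

Request:
arm_command([
  [0,0,-30],
  [0,0,-70],
  [0,0,-110],
  [0,0,-130],
  [0,0,-130],
  [0,0,-130],
], twist=[0,0,0,0,0,0])

```text
t: 11.6
position: [0.5045, 0.2172, 0.1854]
tcp_rot: [[0.772, 0.635, 0.006], [0.635, -0.772, -0.0], [0.005, 0.004, -1.0]]
contact_force: [-0.1, 0.1, 0.2]
grip_width: 0.0449
```

```bash
python3 look.py narrow_nozzle pics/j.png; python3 -c "
import cv2
im=cv2.imread('pics/j.png')[80:350,170:390]
cv2.imwrite('pics/jz.png',cv2.convertScaleAbs(cv2.resize(im,None,fx=2,fy=2,interpolation=2),alpha=1.3))
from h import *
f=bot.grab_frame('scene');im=f['pixels'];cv2.imwrite('pics/js.png',cv2.resize(im[60:220,250:400],None,fx=3.7,fy=3.7,interpolation=2))"
```

```text
11.65 [0.50399859 0.21697075 0.18460214] 0.04524946326890329 [-0.44954695  0.59471019 -0.04450147] 0.015018683467107406
[[ 0.7723  0.6352  0.0046]
 [ 0.6352 -0.7723 -0.001 ]
 [ 0.0029  0.0037 -1.    ]]
0.97 [279.5, 187.4, 29.4, 45.3]
target tool mm [  0.5202273    1.18107094 184.6100843 ]
target tool mm [  0.42679467 151.16617477 185.16677177]
```

View pics/jz.png

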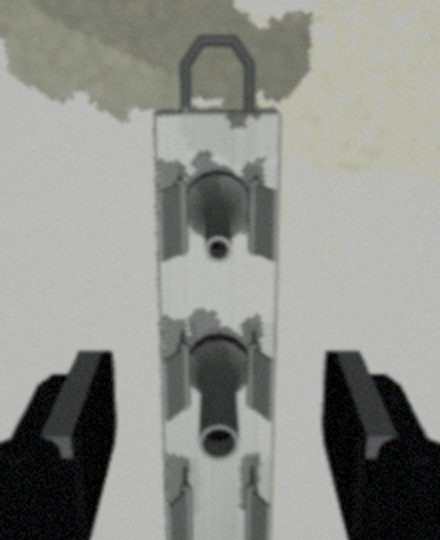

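View pics/js.png

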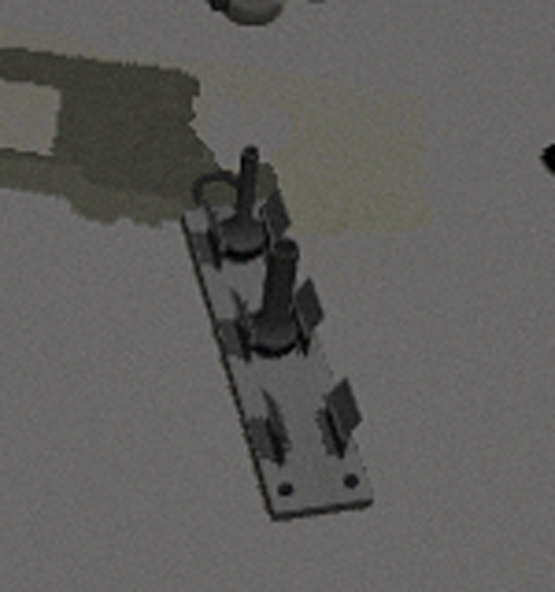

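```bash
python3 - <<'E'
from h import *
f,s=pickle.load(open("last.pkl","rb"));R=np.array(s["tcp_rot"]);p=np.array(s["position"])
T=lambda u,v,z:np.round(1e3*(R.T@(atz(f,u/2+170-.25,v/2+80-.25,z)-p)),1)
print(T(218,248,.085),T(219,441,.085))
print("strip end",T(156,111,.01),T(280,111,.01))
E
```

```text
[ 0.3 -1.3 99.6] [ 0.6 75.8 99.9]
strip end [-26.6 -41.2 174.4] [ 27.3 -41.2 174.5]
```

```bash
python3 - <<'E'
from h import *
f,s=pickle.load(open("last.pkl","rb"));R=np.array(s["tcp_rot"]);p=np.array(s["position"])
T=lambda u,v,z:np.round(1e3*(R.T@(atz(f,u/2+170-.25,v/2+80-.25,z)-p)),1)
print(T(217,171,.0125),T(218,335,.0125))
for n,z in(("narrow_nozzle",.01),("medium_nozzle",.01)):
    r=bot.regions_of(n,"wrist")[0];x=atz(f,*r["extent"][:2],.04)[:2]
    o=fit(f,r["pixels"],list(x),RT[n],z);print(n,r["confidence"],o,1e3*(R.T@(np.append(o[0],0)-p)))
    r=bot.regions_of(n,"top");
t=bot.grab_frame("top")
for n in("narrow_nozzle","medium_nozzle"):
    for r in bot.regions_of(n,"top")[:1]:
        o=fit(t,r["pixels"],list(atz(t,*r["extent"][:2],.04)[:2]),RT[n],.01);print(n,r["confidence"],o)
E
```

```text
[-1.00e-01 -1.53e+01  1.72e+02] [  0.3  63.1 172.3]
narrow_nozzle 0.97 (array([0.50484568, 0.21774502]), np.float64(0.11265534214382578)) [  0.61010865  -0.74543164 184.60319132]
medium_nozzle 0.71 (array([0.55417099, 0.15796049]), np.float64(0.09149314026032647)) [  0.73061142  76.75990966 184.89135162]
narrow_nozzle 0.49 (array([0.50403521, 0.21741016]), np.float64(0.13698318948945365))
medium_nozzle 0.5 (array([0.55330522, 0.1590227 ]), np.float64(0.2024649351389067))
```

Request:
arm_command([
  [-18,31,0],
  [-40,69,0],
  [-62,107,0],
  [-84,145,0],
  [-106,183,0],
  [-128,221,0],
  [-150,259,0],
  [-172,297,0],
], twist=[0,0,0,0,0,0,0,0], fingers=70)

```text
t: 12.9
position: [0.5604, -0.1233, 0.1859]
tcp_rot: [[0.772, 0.635, 0.006], [0.635, -0.772, -0.001], [0.004, 0.004, -1.0]]
contact_force: [0.7, 0.9, 0.2]
grip_width: 0.0697
```

Request:
arm_command([
  [-18,31,0],
  [-38,66,0],
  [-52,90,0],
  [-59,102,0],
  [-59,102,0],
  [-59,102,0],
], twist=[0,0,0,0,0,0])

```text
t: 13.5
position: [0.5793, -0.2386, 0.1858]
tcp_rot: [[0.773, 0.635, 0.005], [0.635, -0.773, 0.0], [0.004, 0.003, -1.0]]
contact_force: [1.0, -0.4, -0.5]
grip_width: 0.07
```

```bash
python3 look.py wide_nozzle pics/k.png; python3 - <<'E'
from h import *
f,s=pickle.load(open("last.pkl","rb"));R=np.array(s["tcp_rot"]);p=np.array(s["position"])
for r in bot.regions_of("wide_nozzle","wrist")[:1]:
    o=fit(f,r["pixels"],list(atz(f,*r["extent"][:2],.03)[:2]),.011);print(o,1e3*(R.T@(np.append(o[0],.043)-p)))
E
```

```text
13.55 [ 0.57933464 -0.23818142  0.1858782 ] 0.06981808263358896 [0.14835442 0.47914169 0.88632653] 0.009058192177989166
[[ 7.720e-01  6.356e-01  5.000e-03]
 [ 6.356e-01 -7.720e-01  1.000e-04]
 [ 3.900e-03  3.100e-03 -1.000e+00]]
0.75 [277.1, 187.0, 30.2, 51.4]
target tool mm [ 231.45233907 -397.9878512   185.54417188]
target tool mm [ 231.28749589 -248.0024959   186.00895351]
(array([ 0.57971822, -0.23680868]), np.float64(0.02596215983451495)) [  0.6138528   -1.25938765 142.87844368]
```

View pics/k.png

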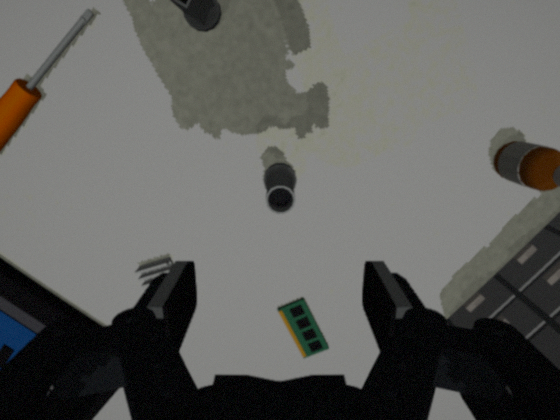

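Request:
arm_command([
  [0.6,-1,35],
  [0.6,-1,75],
  [0.6,-1,115],
  [0.6,-1,135],
  [0.6,-1,143],
  [0.6,-1,143],
], twist=[0,0,0,0,0,0])

```text
t: 14.25
position: [0.5798, -0.236, 0.0425]
tcp_rot: [[0.771, 0.637, 0.004], [0.637, -0.771, 0.0], [0.003, 0.002, -1.0]]
contact_force: [-0.2, -0.1, 0.7]
grip_width: 0.0697
```

Request:
arm_command([
  [0,0,0],
  [0,0,0],
  [0,0,0],
  [0,0,0],
  [0,0,0],
  [0,0,0],
  [0,0,0],
  [0,0,0],
], twist=[0,0,0,0,0,0,0,0], fingers=5, newtons=80)

```text
t: 15.05
position: [0.5806, -0.2363, 0.0438]
tcp_rot: [[0.771, 0.637, 0.006], [0.637, -0.771, -0.0], [0.004, 0.004, -1.0]]
contact_force: [-0.5, -0.5, 5.7]
grip_width: 0.0202
```

Request:
arm_command([
  [0,0,-30],
  [0,0,-70],
  [5,-5,-110],
  [25,-27,-140],
  [55,-59,-140],
  [88,-94,-140],
  [122,-130,-140],
  [155,-166,-140],
], twist=[0,0,0,0,0,0,0,0])

```text
t: 15.85
position: [0.5936, -0.008, 0.1846]
tcp_rot: [[0.772, 0.636, 0.007], [0.636, -0.772, -0.0], [0.005, 0.005, -1.0]]
contact_force: [0.4, -0.2, -0.3]
grip_width: 0.0201
```

Request:
arm_command([
  [28,-30,0],
  [50,-54,0],
  [68,-73,0],
  [75,-80,0],
  [75,-80,0],
  [75,-80,0],
  [75,-80,0],
  [75,-80,0],
], twist=[0,0,0,0,0,0,0,0])

```text
t: 16.65
position: [0.6006, 0.1003, 0.1847]
tcp_rot: [[0.772, 0.635, 0.007], [0.635, -0.772, -0.0], [0.005, 0.005, -1.0]]
contact_force: [0.7, -1.0, -0.2]
grip_width: 0.0202
```

```bash
python3 look.py wide_nozzle pics/l.png; python3 inhand.py .011 .0438 m
```

```text
16.7 [0.60059127 0.10046164 0.18470715] 0.020001152624953486 [-1.45535958 -0.14126483 -0.9446839 ] 0.006379794646926394
[[ 7.723e-01  6.352e-01  7.000e-03]
 [ 6.352e-01 -7.723e-01 -4.000e-04]
 [ 5.200e-03  4.700e-03 -1.000e+00]]
0.74 [276.8, 272.3, 57.4, 130.2]
target tool mm [  -0.49325781 -150.34676285  183.99786663]
target tool mm [ -0.59283945  -0.36230588 184.70691586]
```

View pics/l.png

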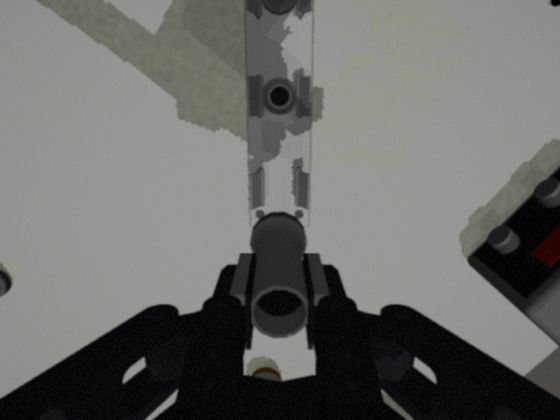

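View pics/m.png

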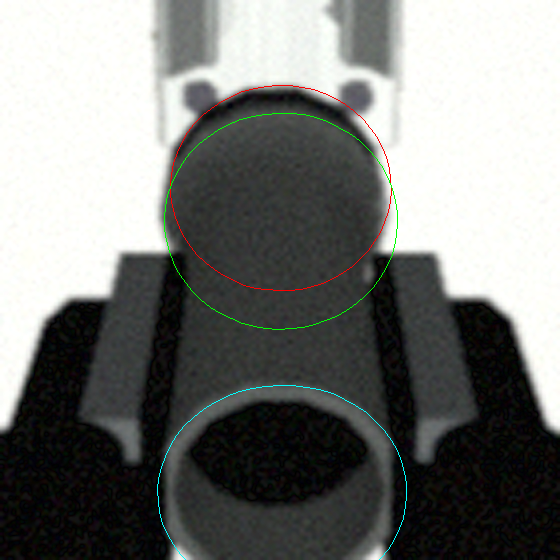

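```bash
python3 - <<'E'
from h import *
from scipy.optimize import least_squares
f,s=pickle.load(open("last.pkl","rb"));R=np.array(s["tcp_rot"]);p=np.array(s["position"])
im=f["pixels"]
cv2.imwrite("pics/n.png",cv2.convertScaleAbs(cv2.resize(im[200:345,220:340],None,fx=4,fy=4,interpolation=2),alpha=1.8))
cv2.imwrite("pics/n2.png",cv2.convertScaleAbs(cv2.resize(im[60:230,220:340],None,fx=3.5,fy=3.5,interpolation=2),alpha=1.3))
E
```

```text
(no output)
```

View pics/n.png

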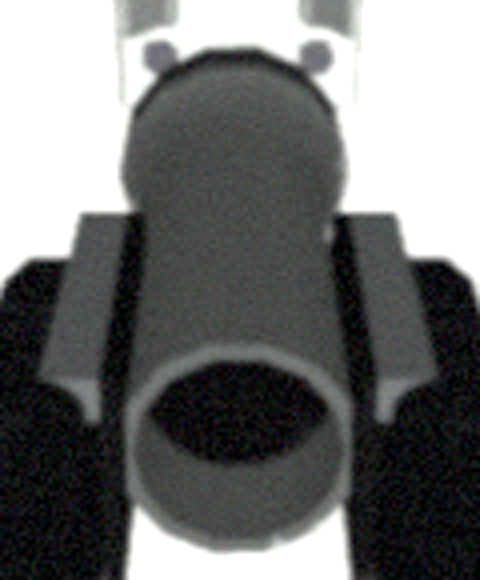

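View pics/n2.png

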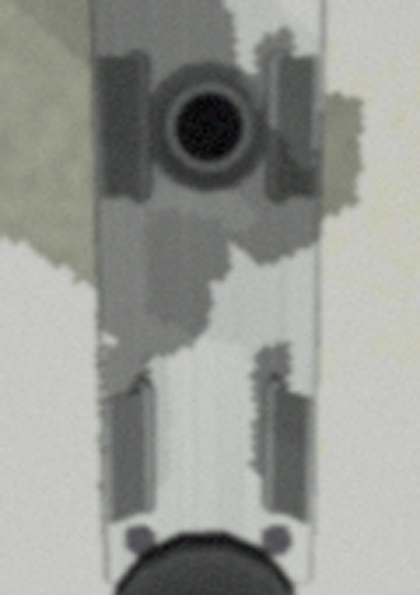

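```bash
python3 - <<'E'
from h import *
from scipy.optimize import least_squares
f,s=pickle.load(open("last.pkl","rb"));R=np.array(s["tcp_rot"]);p=np.array(s["position"])
g=dict(f);A,b=pickle.load(open("hand.pkl","rb"))
a=np.linspace(0,2*np.pi,120)
print("dt",np.array(f["R"])@p+f["t"]-b)
def pred(q,r):
    dx,dy,bb,tx,ty=q
    def ring(rr,h): return np.array([proj(f,p+R@np.array([dx+ty*(h-.06)+rr*np.cos(t),dy+tx*(h-.06)+rr*np.sin(t),bb-h])) for t in a])
    m=ring(r,.075);c=np.vstack([ring(.015,.0025),ring(.015,.014)])
    return np.array([m[:,0].min(),m[:,0].max(),m[:,1].min(),m[:,1].max(),c[:,0].min(),c[:,0].max(),c[:,1].min()])
obs=np.array([127,352,343,549,122,346,50])/4-.4+np.array([220,220,200,200,220,220,200])
for tb in (0,1):
    o=least_squares(lambda q:pred(np.append(q[:3],q[3:]*tb),.011)-obs,[0,0,.045,0,0],x_scale=[.001,.001,.005,.05,.05])
    q=o.x;print(q,np.round(o.fun,1)," at collar",q[0]-q[4]*.06*tb,q[1]-q[3]*.06*tb)
T=lambda u,v,z:np.round(1e3*(R.T@(atz(f,u/3.5+220-.4,v/3.5+60-.4,z)-p)),1)
print("jawsL",T(107,393,.043),T(107,515,.043),"R",T(313,393,.043),T(313,517,.043))
print("edges",T(105,500,.01),T(315,500,.01)," medium mouth",T(209,125,.085))
print("med jaws",T(98,52,.043),T(98,200,.043),T(320,55,.043),T(320,203,.043))
E
```

```text
dt [-1.22719817e-05 -2.27087313e-04 -9.18655401e-05]
[-0.00043031  0.00343179  0.05029051  0.          0.        ] [-2.   0.8 -0.1 -0.7  0.7  1.   1.1]  at collar -0.0004303147798303663 0.0034317908503350624
[-0.00037484  0.00473429  0.05254205  0.02113895  0.01118605] [-0.8  0.8  0.8 -0.8  0.2 -0.2 -0. ]  at collar -0.0010460074441388653 0.0034659520752848907
jawsL [-23.4 -15.8 141.5] [-24.1  13.3 141.6] R [ 23.6 -15.7 141.8] [ 24.3  13.9 141.9]
edges [-27.3  19.3 174.7] [ 27.5  19.4 174.9]  medium mouth [ -0.2 -74.3  99.4]
med jaws [-23.7 -89.6 141.2] [-24.4 -58.8 141.3] [ 23.5 -89.  141.4] [ 24.1 -58.1 141.6]
```

Request:
arm_command([
  [0.5,-1.4,20],
  [0.5,-1.4,50],
  [0.5,-1.4,75],
  [0.5,-1.4,80],
  [0.5,-1.4,80],
  [0.5,-1.4,80],
], twist=[0,0,0,0,0,0])

```text
t: 17.35
position: [0.6015, 0.102, 0.1059]
tcp_rot: [[0.772, 0.635, 0.009], [0.635, -0.772, -0.0], [0.007, 0.005, -1.0]]
contact_force: [-0.2, -0.0, -0.3]
grip_width: 0.0199
```

```bash
python3 look.py wide_nozzle pics/o.png; python3 -c "
import cv2
from h import *
im=cv2.imread('pics/o.png')[100:340,190:370]
cv2.imwrite('pics/oz.png',cv2.convertScaleAbs(cv2.resize(im,None,fx=2.5,fy=2.5,interpolation=2),alpha=1.3))
f=bot.grab_frame('scene');im=f['pixels'];cv2.imwrite('pics/os.png',cv2.resize(im[60:220,250:400],None,fx=3.7,fy=3.7,interpolation=2))"
```

```text
17.4 [0.6016464  0.1020484  0.10612699] 0.01978332342955935 [ 0.31920527 -0.11007159 -0.37892285] 0.005189602452160152
[[ 0.7723  0.6352  0.0091]
 [ 0.6352 -0.7723  0.    ]
 [ 0.007   0.0057 -1.    ]]
0.76 [276.8, 273.9, 53.6, 126.7]
target tool mm [  -2.09975921 -149.52708352  105.25683543]
target tool mm [ -2.20105146   0.45657304 106.11852246]
```

View pics/oz.png

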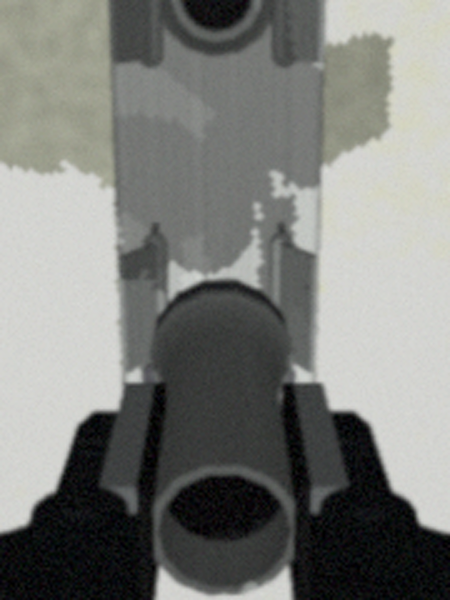

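View pics/os.png

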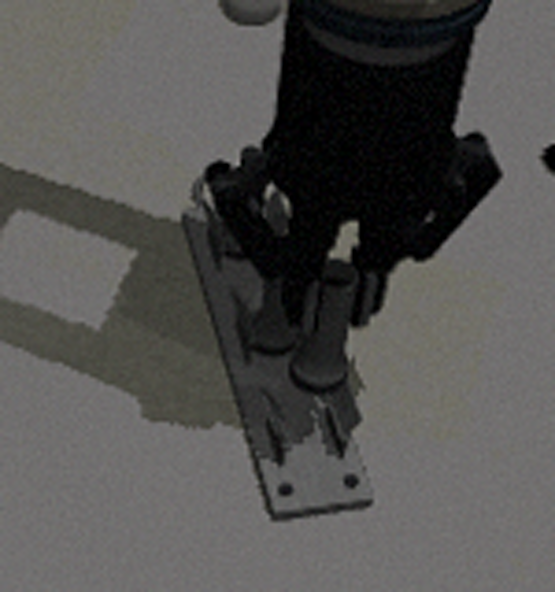

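```bash
python3 - <<'E'
from h import *
f,s=pickle.load(open("last.pkl","rb"));R=np.array(s["tcp_rot"]);p=np.array(s["position"])
T=lambda u,v,z:np.round(1e3*(R.T@(atz(f,u/2.5+190-.4,v/2.5+100-.4,z)-p)),1)
print(T(119,250,.043),T(124,370,.043),T(318,248,.043),T(316,373,.043))
print("strip",T(117,200,.01),T(323,200,.01),T(122,350,.01),T(317,350,.01))
E
```

```text
[-25.1 -15.3  62.9] [-24.9  15.3  63. ] [ 21.8 -15.7  63.2] [22.3 16.3 63.4]
strip [-29.1 -20.   95.8] [ 26.3 -19.9  96.2] [-29.3  23.5  96.1] [26.  23.6 96.4]
```

Request:
arm_command([
  [-0.8,0.4,8],
  [-0.8,0.4,15],
  [-0.8,0.4,22],
  [-0.8,0.4,28],
  [-0.8,0.4,33],
  [-0.8,0.4,38],
], twist=[0,0,0,0,0,0])

```text
t: 18.1
position: [0.6015, 0.1013, 0.0676]
tcp_rot: [[0.772, 0.635, 0.009], [0.635, -0.772, 0.0], [0.007, 0.006, -1.0]]
contact_force: [-0.4, -0.9, -0.8]
grip_width: 0.02
```

Request:
arm_command([
  [0,0,3],
  [0,0,6],
  [0,0,9],
  [0,0,11.5],
], twist=[0,0,0,0])

```text
t: 18.5
position: [0.6016, 0.1013, 0.0558]
tcp_rot: [[0.772, 0.635, 0.009], [0.635, -0.772, -0.0], [0.007, 0.006, -1.0]]
contact_force: [-0.2, -0.1, -1.2]
grip_width: 0.0201
```

Request:
arm_command([
  [0,0,1],
  [0,0,2],
  [0,0,2.5],
], twist=[0,0,0])

```text
t: 18.8
position: [0.6016, 0.1012, 0.0538]
tcp_rot: [[0.772, 0.635, 0.009], [0.635, -0.772, -0.0], [0.007, 0.006, -1.0]]
contact_force: [-2.6, -1.3, 9.4]
grip_width: 0.0203
```

Request:
arm_command([
  [0,0,0.6],
  [0,0,1],
  [0,0,1],
], twist=[0,0,0])

```text
t: 19.1
position: [0.6017, 0.1012, 0.0538]
tcp_rot: [[0.772, 0.635, 0.009], [0.635, -0.772, -0.0], [0.007, 0.006, -1.0]]
contact_force: [-4.3, -0.8, 9.9]
grip_width: 0.02
```

Request:
arm_command([
  [0,0,-1],
  [0,0,-1],
  [0,0,-1],
  [0,0,-1],
  [0,0,-1],
], twist=[0,0,0,0,0], fingers=50)

```text
t: 19.6
position: [0.6016, 0.1012, 0.0547]
tcp_rot: [[0.772, 0.635, 0.009], [0.635, -0.772, -0.0], [0.007, 0.006, -1.0]]
contact_force: [-0.4, 0.2, 0.0]
grip_width: 0.0498
```

Request:
arm_command([
  [0,0,-30],
  [0,0,-70],
  [0,0,-110],
  [0,-40,-135],
  [0,-75,-135],
  [0,-75,-135],
  [0,-75,-135],
], twist=[0,0,0,0,0,0,0])

```text
t: 20.3
position: [0.5525, 0.1595, 0.1893]
tcp_rot: [[0.771, 0.637, 0.009], [0.637, -0.771, -0.0], [0.007, 0.006, -1.0]]
contact_force: [0.5, 0.2, 0.4]
grip_width: 0.0499
```

```bash
python3 look.py wide_nozzle pics/q.png; python3 - <<'E'
from h import *
f,s=pickle.load(open("last.pkl","rb"));R=np.array(s["tcp_rot"]);p=np.array(s["position"])
cv2.imwrite('pics/qz.png',cv2.convertScaleAbs(cv2.resize(f["pixels"][100:370,190:370],None,fx=2.2,fy=2.2,interpolation=2),alpha=1.3))
for n in("narrow_nozzle","medium_nozzle","wide_nozzle"):
    for r in bot.regions_of(n,"wrist")[:1]:
        o=fit(f,r["pixels"],list(atz(f,*r["extent"][:2],.04)[:2]),RT[n],.01);print(n,r["confidence"],o,1e3*(R.T@(np.append(o[0],0)-p)))
t=bot.grab_frame("top");sc=bot.grab_frame("scene")
cv2.imwrite('pics/qs.png',cv2.resize(sc["pixels"][60:220,250:400],None,fx=3.7,fy=3.7,interpolation=2))
cv2.imwrite('pics/qt.png',cv2.resize(t["pixels"][130:300,80:240],None,fx=3.4,fy=3.4,interpolation=2))
E
```

```text
20.35 [0.5529123  0.15900364 0.18905845] 0.04994968270011145 [-0.00390168 -0.51871856  0.29075161] 0.01594254350619714
[[ 7.717e-01  6.359e-01  8.900e-03]
 [ 6.360e-01 -7.717e-01 -5.000e-04]
 [ 6.600e-03  6.000e-03 -1.000e+00]]
0.85 [276.2, 275.1, 28.4, 68.3]
0.75 [278.2, 148.5, 64.4, 294.6]
target tool mm [ -1.06753403 -75.11149645 188.6064867 ]
target tool mm [ -1.31170485  74.87175936 189.50834933]
narrow_nozzle 0.61 (array([0.50492068, 0.2176654 ]), np.float64(0.09094555002669173)) [ -0.96848134 -76.92875558 188.59619017]
medium_nozzle 0.62 (array([0.55416658, 0.15784073]), np.float64(0.05611389913711231)) [ -1.01267711   0.5562833  189.06265253]
wide_nozzle 0.85 (array([0.60191662, 0.10104851]), np.float64(0.04191021713858058)) [ -0.28266592  74.74985131 189.51437009]
```

View pics/qz.png

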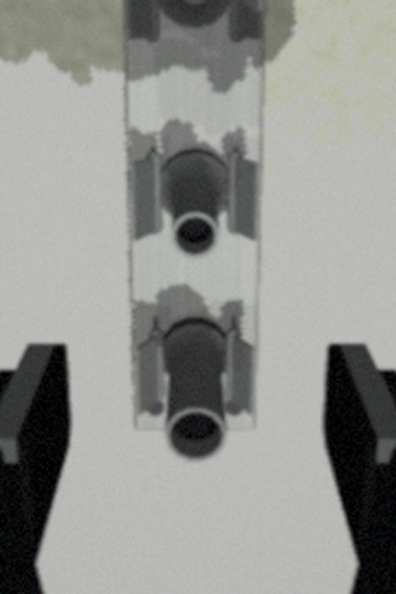

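View pics/qs.png

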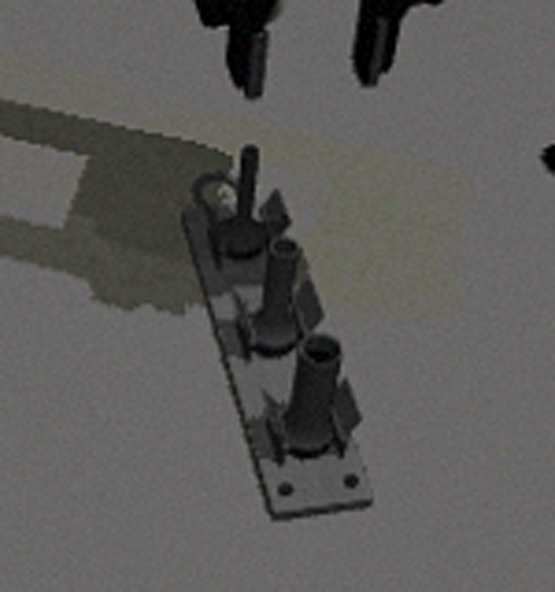

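View pics/qt.png

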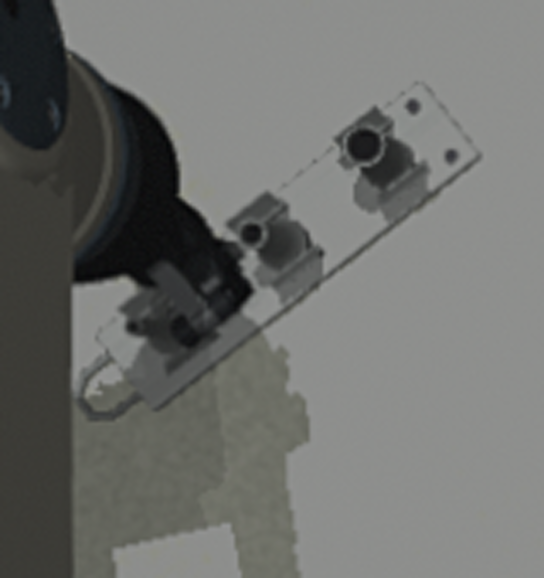

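```bash
python3 -c "
from h import *
t=bot.grab_frame('top');r=bot.regions_of('square_nozzle','top')[0];print(r['confidence'],r['extent'])
print(bot.finish_job())"
```

```text
0.8 [331.0, 263.8, 21.6, 11.3]
the job is handed in; nothing more can be done
None
```

The narrow nozzle is on the clip next to the wire loop and the wide nozzle is on the clip at the other end. Both are upright, pressed down until they hit the strip, and released. The job was handed in at about 20.5 s, with the gripper about 10 cm above the medium nozzle's mouth and touching nothing.

- **Seating:** each nozzle stopped where its grasp height predicted (tool at 54.9 mm for the narrow, 53.8 mm for the wide). I saw no distinct click in the force readings. The pictures show both collars sitting between the jaws just as the medium one does.
- **Pressing force:** the narrow nozzle reached about 30 N for a moment as it bottomed out, above the advised 5 to 15 N, and 18 N in a second check press. The wide one peaked near 10 N.
- **Spacing:** in the last wrist picture the wide nozzle is 74 mm from the medium one, against 75 mm nominal. The narrow one is 77.5 mm away, so about 2 mm too far toward the loop. I left it, since it is well within the 30 mm jaws.
- **Bystanders:** the medium nozzle measured the same position throughout. The square nozzle's position in the top camera matched the start to within 3 pixels.
- **Measurements that disagreed:** the wrist camera put the gripped nozzles about 4 to 6 mm lower in the hand than the bench heights implied, and for the wide one about 3 mm off to one side. I relied mainly on the bench heights, and the stopping heights agreed with them.

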